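# Close the lens box: lid on, four clips snapped down in opposite-corner order

## Task

Put the lid squarely on the storage box, then fold its four clips over the lid's edge and snap them down one by one in opposite-corner order (any clip first, then the one diagonally opposite it, then the other two). Bear down on each clip with a steady, moderate push, between 10 and 20 N, for half a second so that the seal takes, and never push hard (more than 40 N) on the box or its clips. Leave the lens inside and the other things on the table where they are.

Things in the scene. Friction and masses are not known exactly. Their poses are not given: they have to be found in the camera images.
- box: grey storage box fixed to the table, 120 (its x) x 150 (its y) x 60 mm high, open, walls 5 mm. Origin: centre of its underside; z up, x away from the robot at yaw 0, y to its left. Rim at z = 60 mm. Four steel clips hinge on its long sides at x = -66 and +66, y = -46 and +46, z = 80 mm, axes along y, between lugs that rise to z = 82.5 mm
- lid: loose grey lid, 0.14-0.25 kg, flat on the table. Origin: centre of its underside. Plug 100 x 130 mm (z 0-4), 106 x 136 mm (z 4-9) drops between the box walls, 2 mm play a side; flange 116 (x) x 146 (y) mm, z 9-14, rests on the rim; on it four small beads for the clips. Bar grip on top, centred: 50 mm along x, 12 mm thick along y, top at z = 36 mm. Fits either way round. Seated, its origin is 51 mm above the box's
- clip_near_left: steel clip on the box: side nearer the robot (box -x), left end (box +y). Plate 34 mm wide (its y), 42 mm from hinge to free end (its x), 3 mm thick, top level with the hinge axis; on it a worn rubber thumb pad, 11 to 37 mm from the hinge, 1.5 to 5.5 mm thick, unevenly from clip to clip. Origin: hinge axis, mid width; x points to the box's middle when shut, up and outward when open
- hinge_near_left (a joint): angle of clip_near_left, rad: 0 shut flat over the lid's edge, pi/2 upright, more leans outward, up to 2.4. Stays where left with slight friction; below 0.27 spring jaws under its end resist on a bead of the seated lid (10 to 14 N if pressed 35 mm from the hinge, more if nearer); past 0.1 it snaps shut and holds; let go earlier, it rises again
- clip_near_right: steel clip on the box: side nearer the robot (box -x), right end (box -y). Plate 34 mm wide (its y), 42 mm from hinge to free end (its x), 3 mm thick, top level with the hinge axis; on it a worn rubber thumb pad, 11 to 37 mm from the hinge, 1.5 to 5.5 mm thick, unevenly from clip to clip. Origin: hinge axis, mid width; x points to the box's middle when shut, up and outward when open
- hinge_near_right (a joint): angle of clip_near_right, rad: 0 shut flat over the lid's edge, pi/2 upright, more leans outward, up to 2.4. Stays where left with slight friction; below 0.27 spring jaws under its end resist on a bead of the seated lid (10 to 14 N if pressed 35 mm from the hinge, more if nearer); past 0.1 it snaps shut and holds; let go earlier, it rises again
- clip_far_left: steel clip on the box: far side (box +x), left end (box +y). Plate 34 mm wide (its y), 42 mm from hinge to free end (its x), 3 mm thick, top level with the hinge axis; on it a worn rubber thumb pad, 11 to 37 mm from the hinge, 1.5 to 5.5 mm thick, unevenly from clip to clip. Origin: hinge axis, mid width; x points to the box's middle when shut, up and outward when open
- hinge_far_left (a joint): angle of clip_far_left, rad: 0 shut flat over the lid's edge, pi/2 upright, more leans outward, up to 2.4. Stays where left with slight friction; below 0.27 spring jaws under its end resist on a bead of the seated lid (10 to 14 N if pressed 35 mm from the hinge, more if nearer); past 0.1 it snaps shut and holds; let go earlier, it rises again
- clip_far_right: steel clip on the box: far side (box +x), right end (box -y). Plate 34 mm wide (its y), 42 mm from hinge to free end (its x), 3 mm thick, top level with the hinge axis; on it a worn rubber thumb pad, 11 to 37 mm from the hinge, 1.5 to 5.5 mm thick, unevenly from clip to clip. Origin: hinge axis, mid width; x points to the box's middle when shut, up and outward when open
- hinge_far_right (a joint): angle of clip_far_right, rad: 0 shut flat over the lid's edge, pi/2 upright, more leans outward, up to 2.4. Stays where left with slight friction; below 0.27 spring jaws under its end resist on a bead of the seated lid (10 to 14 N if pressed 35 mm from the hinge, more if nearer); past 0.1 it snaps shut and holds; let go earlier, it rises again
- lens_ring: black-rimmed round lens in a ring with a small tab, 58 x 50 x 8 mm, lying flat inside the box: the thing being put away; leave it there. Origin at the centre of its underside
- screwdriver: bystander: screwdriver, 25 x 197 x 22 mm, lying on the table at the robot's side of the work. Origin at the centre of its underside
- parts_tin: bystander: round tin, 67 mm across, 24 mm high, on the table behind the work. Origin at the centre of its underside
- marker: bystander: marker pen, 13 x 102 x 14 mm, lying on the table. Origin at the centre of its underside
- flat_case: bystander: flat black case, 87 x 125 x 30 mm, lying on the table behind the work. Origin at the centre of its underside

How it is judged:
By the outcome, as a careful person would: the job done as asked, in the order asked, and still so for the second after the job is handed in, with the robot touching nothing.
It also fails if it takes over 72 s, if anything falls off the work surface, if the arm or the gripper's body presses on something with over 40 N, if the wrist force passes 120 N, or if a joint passes its speed limit or range.

## Robot

A 7-joint arm with a two-finger parallel gripper is mounted at the origin on a cart in front of the work surface, level with it; the furniture and walls round the work are solid. World frame = base frame: x ahead of the robot, y to its left, z up, the work surface at z = 0. Lengths are in m, angles in rad, forces in N, time in s.
With the tool pointing down it reaches from about 0.425 to 0.95 m from the base axis. Payload 4.7 kg.
Tool frame: the origin (TCP) lies where the fingers leave the gripper's body, on its centre line; the fingertips stand 70 mm ahead of it and the grasp point (between the pads) lies ctrl.hold_point_z ahead of it (ctrl.hold_point_z is the distance from the TCP to the grasp point, in m); z points along the fingers, y is the line along which they close (so a half turn about z gives the same grasp; the last joint's range is limited). The gripper opens to 87 mm and grips with 3 to 60 N. Pads are 19 mm wide; open, the fingers measure 117 mm over their backs; the gripper's body (75 mm by 190 mm) begins 51 mm behind the grasp point.
Start: joints at [-1.23, 0.469, -0.049, 1.532, 0.024, 1.141, -0.082], TCP at [0.244, 0.629, 0.292] pointing down, gripper open.
Joint ranges: [-2.59, 2.59], [-0.33, 1.99], [-1.39, 1.29], [0.1, 2.45], [-1.04, 4.18], [0.21, 1.99], [-2.66, 2.66]. Speed limits (rad/s): [2.57, 2.57, 3.14, 3.14, 3.14, 3.14, 3.14].

## Interface

Orientations are given as a 3x3 rotation matrix whose columns are the frame's x, y, z axes.
In Python, from workcell import telemetry, cams, ctrl gives the robot as it stands.
- The arm moves only by the tool apply_moves, never from a script. Its argument "commands" is a list that holds one entry, the list of rows, each a list of 6 numbers: the shift along the tool's x, y, z in mm, then the turn, a rotation vector about the tool's x, y, z in degrees. A call has 1 to 12 rows; each row shifts and turns the commanded pose from where the row before left it, along the tool's axes as they then stand; what a row does not reach is not made up. A row lasts 1/10 s, in which the tool goes at most 50 mm and 8.59 degrees, less where a joint would pass 70% of its speed; a pose out of reach is approached as far as the arm can. A call with a gripper value outside its range is refused whole. "hand" is the finger opening in mm, from 0 to 87, set as the call begins (left out, the last holds). The fingers move at their own pace and stop on an object; "force" is the grip in N (left out, the last holds). Time passes only in rows, so rows that do not move let the fingers close. It gives the time, the measured TCP pose, the force, the opening and the grip force at its end, in the units of the state.
- telemetry.sense(): the state, without advancing time (a new reading comes with each control period).
- cams.capture(name): name is "scene" or "top"; returns the picture (384x512x3 uint8, red, green, blue); there is no depth.
- cams.camera_params(name): a dict with "camera_matrix" (3x3 intrinsics, pixels), "dist_coeffs" ([k1, k2, p1, p2, k3] as OpenCV has them; the pictures are not rectified), "position" and "attitude" of the camera in the world. Camera axes: x right, y up, looking along -z (the intrinsics and any distortion apply to the point x, -y, -z); pixel columns grow to the right and rows downward; lengths in m; the calibration is good to about 2 mm. A picture is of the moment at which its call begins. camera_params takes no time and is no camera call.
- ctrl.hand_in(): hands the job in; it is judged then, once.
The state is a dict: "clock": time; "joint_positions": joint angles; "joint_velocities": joint speeds; "tau": joint torques, N m; "ee_pos": TCP position; "tcp_rot": TCP orientation; "wrist_force": force on the tool from outside, world axes, zero at the start; "moment": the same for the moment, N m; "grip_width": finger opening in m; "gripper_force": force on a finger pad.
Only numpy, scipy, OpenCV 4.12 (cv2) and the standard library are available. Lean on these libraries where they do the work, as an engineer would, in place of code of your own. Each camera call takes 0.05 s, during which the arm holds its last target. There are 200 camera calls.

## Working session

There is one attempt and no reset: what is moved stays moved. The work goes in short steps, Python scripts to look and compute and a tool call to move; the robot and the scene stay as the last step left them, time stands still between calls to the robot, and variables do not carry over. Pictures are saved under pics/ and viewed, at most 10 in all, crops included, and the job is handed in when it is done.

Besides the shell and the picture viewer there is one more tool, called after "Request:" as a command line: name --argument value ..., lists and objects as JSON in quotes. apply_moves: Moves the arm, as the interface text tells. Its arguments: {"type":"object","properties":{"commands":{"type":"array"},"hand":{"type":"number"},"force":{"type":"number"}},"required":["commands"]}

```bash
mkdir -p pics; ls; python3 - <<'E'
from workcell import telemetry, cams, ctrl
import cv2
for n in("scene","top"):
    cv2.imwrite(f"pics/{n}0.png",cams.capture(n)[:,:,::-1]); print(n,cams.camera_params(n))
s=telemetry.sense();print(s,ctrl.hold_point_z)
E
```

```text
pics
scene {'camera_matrix': array([[434.54095826,   0.        , 254.06901626],
       [  0.        , 434.54095826, 187.93152619],
       [  0.        ,   0.        ,   1.        ]]), 'dist_coeffs': array([-0.11115062,  0.        ,  0.        ,  0.        ,  0.        ]), 'position': array([ 0.11699234, -0.86877007,  0.90914052]), 'attitude': array([[ 0.85620752,  0.37163763, -0.35887903],
       [-0.51633257,  0.59190389, -0.6189107 ],
       [-0.01758861,  0.71521693,  0.69868118]])}
top {'camera_matrix': array([[449.74530504,   0.        , 261.69922062],
       [  0.        , 449.74530504, 183.91926956],
       [  0.        ,   0.        ,   1.        ]]), 'dist_coeffs': array([-0.06050129,  0.        ,  0.        ,  0.        ,  0.        ]), 'position': array([ 0.31933659, -0.11723959,  1.12241649]), 'attitude': array([[-0.08981524,  0.9746011 , -0.20514854],
       [-0.99595749, -0.08760377,  0.01985599],
       [ 0.00137989,  0.2061026 ,  0.97852942]])}
{'clock': 0.1, 'joint_positions': array([-1.22989617,  0.46936227, -0.04862363,  1.53356861,  0.02411394,
        1.14098706, -0.08229833]), 'joint_velocities': array([-0.00059256, -0.00219755,  0.00080016, -0.00212189, -0.00051087,
        0.00203282,  0.00058567]), 'tau': array([ 9.64791543e-04, -5.09172821e+01, -8.10929295e-02, -2.36830044e+01,
       -6.14596903e-02,  3.45428986e-02,  5.64217328e-05]), 'ee_pos': array([0.24378621, 0.62899619, 0.29130583]), 'tcp_rot': array([[-9.32422004e-01,  3.61370832e-01, -5.72652297e-04],
       [ 3.61371281e-01,  9.32420560e-01, -1.64209013e-03],
       [-5.94506994e-05, -1.73806106e-03, -9.99998488e-01]]), 'wrist_force': array([-0.43894514,  0.47183455, -0.12054601]), 'moment': array([-0.00022996,  0.0078713 , -0.00747002]), 'gripper_force': 0.0, 'grip_width': 0.08735535106518873} 0.051
```

View pics/scene0.png

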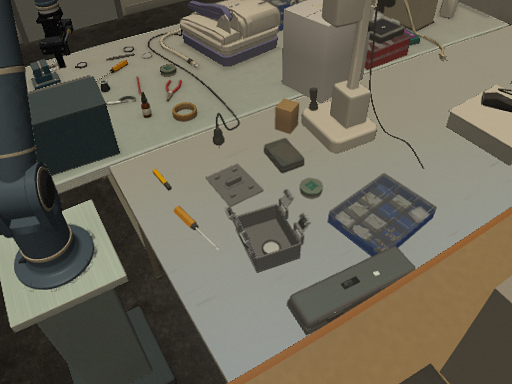

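View pics/top0.png

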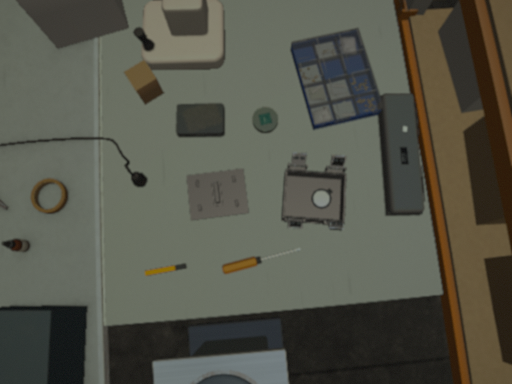

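The top view shows the lid centred near px (217,194) with its grip roughly vertical in the image. The box is near (315,197) with its clips open, the lens at (321,198), and the screwdriver and marker below. Next I'll enlarge and measure.

```bash
cat > h.py <<'E'
import numpy as np, cv2
from workcell import telemetry, cams, ctrl
P={n:cams.camera_params(n) for n in("scene","top")}
F=np.diag([1,-1,-1.])
def ray(n,uv):
    p=P[n];q=cv2.undistortPoints(np.array(uv,float).reshape(-1,1,2),p["camera_matrix"],p["dist_coeffs"]).reshape(-1,2)
    d=np.c_[q,np.ones(len(q))]@F@np.array(p["attitude"]).T
    return p["position"],d
def onz(n,uv,z):
    c,d=ray(n,uv);return c+d*((z-c[2])/d[:,2])[:,None]
def proj(n,X):
    p=P[n];R=F@np.array(p["attitude"]).T
    return cv2.projectPoints(np.array(X,float).reshape(-1,3),cv2.Rodrigues(R)[0],-R@p["position"],p["camera_matrix"],p["dist_coeffs"])[0].reshape(-1,2)
def two(uvt,uvs):
    c1,d1=ray("top",[uvt]);c2,d2=ray("scene",[uvs]);d1=d1[0];d2=d2[0]
    t=np.linalg.lstsq(np.c_[d1,-d2],c2-c1,rcond=None)[0]
    a,b=c1+t[0]*d1,c2+t[1]*d2
    return (a+b)/2,np.linalg.norm(a-b)
E
python3 - <<'E'
import cv2,numpy as np
a=cv2.imread("pics/top0.png")[145:240,180:360]; b=cv2.imread("pics/scene0.png")[155:275,200:320]
a=cv2.resize(a,None,fx=4.4,fy=4.4,interpolation=cv2.INTER_CUBIC)
b=cv2.resize(b,None,fx=5,fy=5,interpolation=cv2.INTER_CUBIC)
a=cv2.convertScaleAbs(a,alpha=1.5)
b=cv2.convertScaleAbs(b,alpha=1.5)
cv2.imwrite("pics/topc.png",a);cv2.imwrite("pics/scenec.png",b)
E
```

```text
(no output)
```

View pics/topc.png

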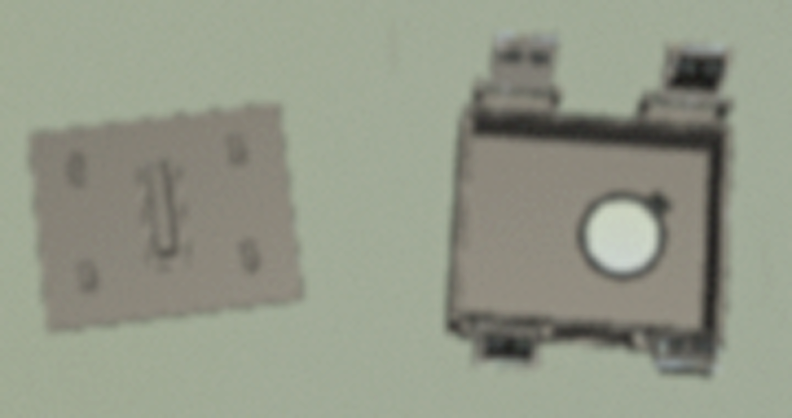

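View pics/scenec.png

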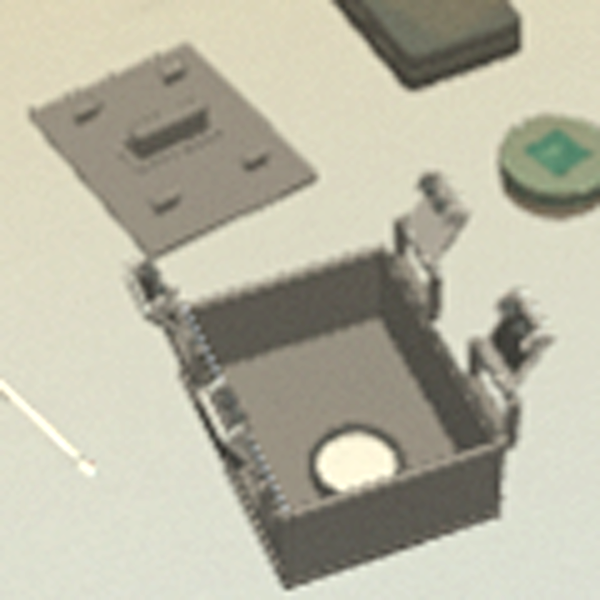

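The top crop shows the lid corners at (30,133), (281,104), (303,298) and (50,330). The box rim corners are near (465,115), (727,125), (712,345) and (450,330), and all four clips stand open. In the scene crop the rim corners are (285,512), (503,440) and (390,250). Now I'll turn these into positions.

```bash
python3 - <<'E'
from h import *
t=lambda l:np.array(l,float)/4.4+[179.9,144.9]
s=lambda l:np.array(l,float)/5+[199.9,154.9]
L=onz("top",t([(30,133),(281,104),(303,298),(50,330)]),.014)
print("lid",L.round(4),L.mean(0)); print([np.linalg.norm(L[i]-L[i-1]).round(4) for i in range(4)])
L2=onz("scene",s([(35,110),(188,43),(316,178),(152,258)]),.014);print("lid scene",L2.round(4),L2.mean(0),[np.linalg.norm(L2[i]-L2[i-1]).round(4) for i in range(4)])
for M in(L,L2):
    v=M[0]-M[1]+M[3]-M[2]; print("yaw from y axis",np.degrees(np.arctan2(-v[0],v[1])))
    v=M[0]-M[3]+M[1]-M[2]; print("yaw from x axis",np.degrees(np.arctan2(v[1],v[0])))
B=onz("top",t([(465,115),(727,125),(716,345),(450,330)]),.06)
print("box",B.round(4),B.mean(0),[np.linalg.norm(B[i]-B[i-1]).round(4) for i in range(4)])
v=B[0]-B[1]+B[3]-B[2]; print(np.degrees(np.arctan2(-v[0],v[1])))
v=B[0]-B[3]+B[1]-B[2]; print("yaw x",np.degrees(np.arctan2(v[1],v[0])))
C=onz("scene",s([(390,250),(503,440),(285,512)]),.06);print("box scene",C.round(4),[np.linalg.norm(C[i+1]-C[i]).round(4) for i in range(2)],(C[0]+C[2])/2)
D=onz("scene",s([(500,517),(287,588)]),0);print("base",D.round(4))
for n,a,b in(("gripnear",(166,258),(130,140)),("gripfar",(158,165),(203,108))):
    print(n,onz("top",t([a]),.036),onz("scene",s([b]),.036))
E
```

```text
lid [[ 0.5914  0.0474  0.014 ]
 [ 0.5955 -0.098   0.014 ]
 [ 0.482  -0.1012  0.014 ]
 [ 0.4765  0.0425  0.014 ]] [ 0.53634051 -0.02731638  0.014     ]
[np.float64(0.115), np.float64(0.1454), np.float64(0.1136), np.float64(0.1438)]
lid scene [[ 0.4801  0.0415  0.014 ]
 [ 0.5894  0.0456  0.014 ]
 [ 0.5936 -0.0991  0.014 ]
 [ 0.481  -0.1044  0.014 ]] [ 0.5360155  -0.02910946  0.014     ] [np.float64(0.146), np.float64(0.1094), np.float64(0.1448), np.float64(0.1128)]
yaw from y axis 1.8998168684727157
yaw from x axis 2.0135816616163527
yaw from y axis 92.4214791739979
yaw from x axis 91.01154638418382
box [[ 0.5687 -0.1995  0.06  ]
 [ 0.5502 -0.3432  0.06  ]
 [ 0.4296 -0.3218  0.06  ]
 [ 0.4507 -0.1794  0.06  ]] [ 0.49980011 -0.26096704  0.06      ] [np.float64(0.1197), np.float64(0.145), np.float64(0.1225), np.float64(0.1439)]
-7.90187714154183
yaw x -9.877096560801041
box scene [[ 0.5737 -0.2065  0.06  ]
 [ 0.55   -0.3446  0.06  ]
 [ 0.4354 -0.325   0.06  ]] [np.float64(0.1401), np.float64(0.1162)] [ 0.50455924 -0.26577849  0.06      ]
base [[ 0.5501 -0.3479  0.    ]
 [ 0.4342 -0.3274 -0.    ]]
gripnear [[ 0.5078923  -0.02744431  0.036     ]] [[ 0.50672503 -0.03363329  0.036     ]]
gripfar [[ 0.56107972 -0.02666308  0.036     ]] [[ 0.55646752 -0.03252122  0.036     ]]
```

Request:
apply_moves --commands '[[[0,0,0,0,0,-7.73],[0,0,0,0,0,-7.73],[0,0,0,0,0,-7.73],[-18,-44.5,0,0,0,0],[-18,-44.5,0,0,0,0],[-18,-44.5,0,0,0,0],[-18,-44.5,0,0,0,0],[-18,-44.5,0,0,0,0],[-18,-44.5,0,0,0,0],[-18,-44.5,0,0,0,0],[-18,-44.5,0,0,0,0],[-18,-44.5,0,0,0,0]]]' --hand 50

```text
clock: 1.3
ee_pos: [0.4201, 0.2328, 0.2921]
tcp_rot: [[-0.999, -0.035, -0.0], [-0.035, 0.999, -0.0], [0.0, 0.0, -1.0]]
wrist_force: [0.5, 0.3, 0.4]
grip_width: 0.0499
gripper_force: 0.0
```

Request:
apply_moves --commands '[[[-18,-44.5,5,0,0,0],[-18,-44.5,10,0,0,0],[-18,-44.5,20,0,0,0],[-18,-44.5,20,0,0,0],[-18,-44.5,20,0,0,0],[-18,-44.5,20,0,0,0],[0,0,0,0,0,0],[0,0,0,0,0,0]]]'

```text
clock: 2.1
ee_pos: [0.5337, -0.0225, 0.1994]
tcp_rot: [[-0.999, -0.032, -0.002], [-0.032, 0.999, -0.0], [0.002, -0.0, -1.0]]
wrist_force: [-0.7, 0.5, -0.7]
grip_width: 0.0501
gripper_force: 0.0
```

```bash
cat >> h.py <<'E'
def plan(x,y,yaw,z=None):
    "remaining shift (tool axes, after the turn) and turn to reach TCP x,y,z with tool y at world angle 90+yaw deg"
    s=telemetry.sense();R=s["tcp_rot"];p=s["ee_pos"]
    cur=np.degrees(np.arctan2(R[1,1],R[0,1]));dy=90+yaw-cur
    c,sn=np.cos(np.radians(yaw)),np.sin(np.radians(yaw))
    d=np.array([x,y,z if z else p[2]])-p
    print("t",s["clock"],"p",p.round(4),"yaw",round(cur-90,2),"tilt",R[:2,2].round(4),"F",s["wrist_force"].round(1),"w",round(s["grip_width"],4))
    print("shift mm",np.round(1000*np.array([-c*d[0]-sn*d[1],-sn*d[0]+c*d[1],-d[2]]),1),"turn tool z",round(-dy,2))
E
python3 - <<'E'
from h import *
plan(.536,-.028,2,.087)
E
```

```text
t 2.1 p [ 0.5337 -0.0225  0.1994] yaw 1.84 tilt [-0.0022 -0.0001] F [-0.7  0.5 -0.7] w 0.0501
shift mm [ -2.1  -5.6 112.4] turn tool z -0.16
```

Request:
apply_moves --commands '[[[-2,-5.5,20,0,0,0],[0,0,30,0,0,0],[0,0,30,0,0,0],[0,0,15,0,0,0],[0,0,10,0,0,0],[0,0,5,0,0,0],[0,0,0,0,0,0],[0,0,0,0,0,0]]]' --hand 40

```text
clock: 2.9
ee_pos: [0.5368, -0.0265, 0.0912]
tcp_rot: [[-0.999, -0.036, 0.002], [-0.036, 0.999, 0.0], [-0.002, 0.0, -1.0]]
wrist_force: [0.1, -0.1, -0.2]
grip_width: 0.0402
gripper_force: 0.0
```

```bash
python3 - <<'E'
from h import *
plan(.536,-.028,2,.087)
E
```

```text
t 2.9 p [ 0.5368 -0.0265  0.0912] yaw 2.04 tilt [0.0017 0.0003] F [ 0.1 -0.1 -0.2] w 0.0402
shift mm [ 0.9 -1.4  4.2] turn tool z 0.04
```

Position agrees, no contact. Grip and lift a little.

Request:
apply_moves --commands '[[[0.5,-1,3,0,0,0],[0,0,0,0,0,0],[0,0,0,0,0,0],[0,0,0,0,0,0],[0,0,0,0,0,0],[0,0,0,0,0,0]]]' --hand 0 --force 45

```text
clock: 3.5
ee_pos: [0.5359, -0.0276, 0.0875]
tcp_rot: [[-0.999, -0.035, 0.0], [-0.035, 0.999, 0.001], [-0.0, 0.001, -1.0]]
wrist_force: [-0.0, 1.4, 1.4]
grip_width: 0.0121
gripper_force: 45.0
```

Request:
apply_moves --commands '[[[0,0,-15,0,0,0],[0,0,-30,0,0,0],[0,0,-40,0,0,0],[0,0,-40,0,0,0],[0,0,-25,0,0,0],[0,0,0,0,0,0],[0,0,0,0,0,0]]]'

```text
clock: 4.2
ee_pos: [0.5353, -0.028, 0.2368]
tcp_rot: [[-0.999, -0.035, -0.001], [-0.035, 0.999, 0.0], [0.001, 0.0, -1.0]]
wrist_force: [-0.2, -0.5, -2.4]
grip_width: 0.012
gripper_force: 45.0
```

```bash
python3 - <<'E'
from h import *
plan(.504,-.263,-9.6)
E
```

```text
t 4.2 p [ 0.5353 -0.028   0.2368] yaw 2.0 tilt [-0.0006  0.0001] F [-0.2 -0.5 -2.4] w 0.012
shift mm [  -8.3 -236.9   -0. ] turn tool z 11.6
```

Request:
apply_moves --commands '[[[0,0,0,0,0,5.8],[0,0,0,0,0,5.8],[-1,-25,0,0,0,0],[-1.5,-40,0,0,0,0],[-1.5,-45,0,0,0,0],[-1.5,-45,0,0,0,0],[-1.5,-40,0,0,0,0],[-1,-25,0,0,0,0],[0,-17,0,0,0,0],[0,0,0,0,0,0],[0,0,0,0,0,0],[0,0,0,0,0,0]]]'

```text
clock: 5.4
ee_pos: [0.5043, -0.261, 0.2362]
tcp_rot: [[-0.986, 0.164, -0.002], [0.164, 0.986, 0.002], [0.002, 0.001, -1.0]]
wrist_force: [0.4, 0.7, -2.2]
grip_width: 0.0114
gripper_force: 45.0
```

```bash
python3 - <<'E'
from h import *
plan(.504,-.263,-9.6)
b=cams.capture("scene")[:,:,::-1]
cv2.imwrite("pics/s1.png",b)
b=cv2.convertScaleAbs(cv2.resize(b[165:275,220:330],None,fx=5,fy=5,interpolation=cv2.INTER_CUBIC),alpha=1.5)
cv2.imwrite("pics/s1c.png",b)
E
```

```text
t 5.4 p [ 0.5043 -0.261   0.2362] yaw -9.47 tilt [-0.0018  0.0017] F [ 0.4  0.7 -2.2] w 0.0114
shift mm [-0. -2. -0.] turn tool z 0.13
```

View pics/s1c.png

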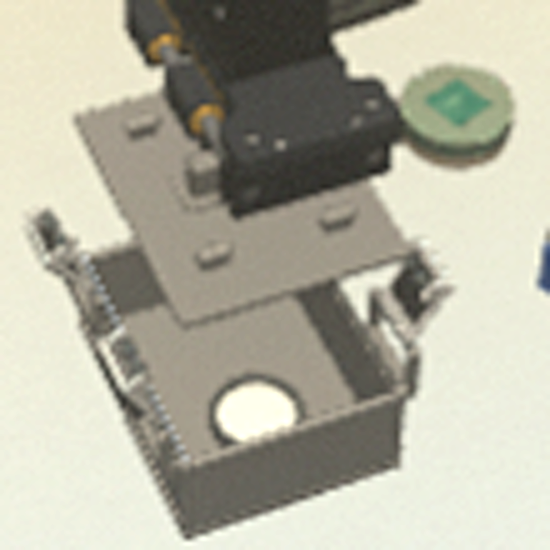

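The held lid's corners are at crop (187,325), (415,250) and (77,117). The box rim corners are at (187,462) and (402,392), and the base corners at (187,538) and (400,466). I'll compare the two in the same camera.

```bash
python3 - <<'E'
from h import *
s=lambda l:np.array(l,float)/5+[219.9,164.9]
th=np.radians(-9.5);X=np.array([np.cos(th),np.sin(th)]);Y=np.array([-np.sin(th),np.cos(th)])
z=.2362-.0875+.014
L=onz("scene",s([(187,325),(417,250),(75,117)]),z)[:,:2]
print("lid",L.round(4),np.linalg.norm(L[1]-L[0]),np.linalg.norm(L[2]-L[0]))
e=L[1]-L[0];print("lid x-edge yaw",np.degrees(np.arctan2(e[1],e[0]))); e=L[2]-L[0];print("y-edge yaw",np.degrees(np.arctan2(-e[0],e[1])))
print("lid centre",(L[1]+L[2])/2, (L[0]+L[1])/2+.073*Y)
for z,p in((.06,[(187,462),(404,391)]),(0,[(187,539),(401,467)])):
    C=onz("scene",s(p),z)[:,:2];e=C[1]-C[0];print(C.round(4),np.linalg.norm(e),np.degrees(np.arctan2(e[1],e[0])),"centre",C.mean(0)+.075*Y)
# top image line fits of box: use red-free gradient profiles at z=.06 from first picture
g=cv2.cvtColor(cv2.imread("pics/top0.png"),cv2.COLOR_BGR2GRAY).astype(np.float32)
c0=np.array([.504,-.263])
def prof(base,dirn,along,rng,z):
    acc=0
    for a in rng:
        q=np.array([np.r_[c0+base+a*along+t*dirn,z] for t in np.arange(-.015,.0151,.001)])
        uv=proj("top",q).astype(np.float32);acc=acc+cv2.remap(g,uv[:,:1],uv[:,1:],cv2.INTER_CUBIC)[:,0]
    return acc/len(rng)
for nm,b,d,al,r in(("far",.06*X,X,Y,np.arange(-.02,.021,.004)),("near",-.06*X,-X,Y,np.arange(-.02,.021,.004)),("left",.075*Y,Y,X,np.arange(-.04,.041,.004)),("right",-.075*Y,-Y,X,np.arange(-.04,.041,.004))):
    print(nm,prof(b,d,al,r,.06).round().astype(int))
E
```

```text
lid [[ 0.4371 -0.3266]
 [ 0.5507 -0.3444]
 [ 0.4598 -0.1836]] 0.11499984909806824 0.14476900416975044
lid x-edge yaw -8.904187790538886
y-edge yaw -9.022784613313776
lid centre [ 0.50524388 -0.26397247] [ 0.5059405  -0.26346244]
[[ 0.4362 -0.3255]
 [ 0.55   -0.3454]] 0.11550979485181104 -9.8898821266713 centre [ 0.5055035  -0.26149816]
[[ 0.4339 -0.3279]
 [ 0.5505 -0.3482]] 0.11834121039971976 -9.873679852904893 centre [ 0.5046045  -0.26408391]
far [ 49  41  35  32  31  31  32  34  38  42  47  54  61  69  78  86  94 100
 105 107 108 109 109 109 109 109 109 109 110 110 110]
near [ 94  94  94  95  95  95  94  92  88  83  76  69  63  56  51  46  43  42
  44  50  58  67  77  85  93 101 105 109 111 111 111]
left [ 92  92  92  92  92  92  91  90  89  87  86  84  81  78  74  72  73  79
  88  98 105 109 111 112 111 111 111 111 111 111 110]
right [ 75  64  52  41  32  27  28  34  45  56  68  78  85  91  95 100 104 108
 110 111 111 111 110 110 110 110 110 110 110 110 110]
```

Request:
apply_moves --commands '[[[-0.7,-1,0,0,0,0.6],[0,0,20,0,0,0],[0,0,25,0,0,0],[0,0,20,0,0,0],[0,0,12,0,0,0],[0,0,9,0,0,0],[0,0,0,0,0,0],[0,0,0,0,0,0]]]'

```text
clock: 6.25
ee_pos: [0.5052, -0.2642, 0.1519]
tcp_rot: [[-0.984, 0.177, 0.001], [0.177, 0.984, -0.0], [-0.001, -0.0, -1.0]]
wrist_force: [-0.1, -1.1, -1.0]
grip_width: 0.0116
gripper_force: 45.0
```

Request:
apply_moves --commands '[[[0,0,2,0,0,0],[0,0,2,0,0,0],[0,0,1,0,0,0],[0,0,0,0,0,0]]]'

```text
clock: 6.65
ee_pos: [0.5047, -0.2641, 0.1463]
tcp_rot: [[-0.984, 0.177, 0.0], [0.177, 0.984, 0.0], [-0.0, 0.0, -1.0]]
wrist_force: [0.9, 0.4, -1.7]
grip_width: 0.0115
gripper_force: 45.0
```

Request:
apply_moves --commands '[[[0,1.5,1,0,0,0],[0,0,1.5,0,0,0],[0,0,1,0,0,0],[0,0,0,0,0,0]]]'

```text
clock: 7.05
ee_pos: [0.5051, -0.2625, 0.1431]
tcp_rot: [[-0.984, 0.177, 0.0], [0.177, 0.984, 0.0], [-0.0, 0.0, -1.0]]
wrist_force: [-0.6, -0.2, 2.2]
grip_width: 0.0116
gripper_force: 45.0
```

Request:
apply_moves --commands '[[[0,0,1,0,0,0],[0,0,1,0,0,0],[0,0,1,0,0,0],[0,0,0,0,0,0]]]'

```text
clock: 7.45
ee_pos: [0.5045, -0.2627, 0.1409]
tcp_rot: [[-0.984, 0.177, -0.0], [0.177, 0.984, 0.001], [0.001, 0.001, -1.0]]
wrist_force: [-5.9, 3.0, 10.0]
grip_width: 0.0118
gripper_force: 45.0
```

```bash
python3 - <<'E'
from h import *
s=telemetry.sense();th=np.radians(-10);R=np.array([[np.cos(th),np.sin(th)],[-np.sin(th),np.cos(th)]])
print(s["wrist_force"],s["moment"],"box axes F",R@s["wrist_force"][:2],"M",R@s["moment"][:2],s["moment"][2])
E
```

```text
[-5.93190954  3.02206962 10.00637515] [0.57236218 0.69669949 0.11462535] box axes F [-6.36656739  1.94609231] M [0.44268612 0.78550471] 0.11462534848416471
```

Request:
apply_moves --commands '[[[0,0,-2.5,0,0,0],[-1.5,-1.5,0,0,0,0],[0,0,1,0,0,0],[0,0,1,0,0,0],[0,0,1,0,0,0],[0,0,0,0,0,0]]]'

```text
clock: 8.05
ee_pos: [0.506, -0.2644, 0.1408]
tcp_rot: [[-0.984, 0.177, -0.0], [0.177, 0.984, 0.001], [0.0, 0.001, -1.0]]
wrist_force: [-7.2, 3.1, 14.3]
grip_width: 0.0116
gripper_force: 45.0
```

```bash
cat >> h.py <<'E'
def ft():
    s=telemetry.sense();th=np.radians(-10);R=np.array([[np.cos(th),np.sin(th)],[-np.sin(th),np.cos(th)]])
    F=np.r_[R@s["wrist_force"][:2],s["wrist_force"][2]];M=np.r_[R@s["moment"][:2],s["moment"][2]]
    fz=F[2]+2.3;print("p",s["ee_pos"].round(4),"Fbox",F.round(1),"M",M.round(2),"contact xy",((-.085*F[0]-M[1])/fz).round(3),((M[0]-.085*F[1])/fz).round(3))
E
python3 -c "from h import *;ft();plan(.506,-.264,-10)"
```

```text
p [ 0.506  -0.2644  0.1408] Fbox [-7.6  1.9 14.3] M [0.45 1.   0.15] contact xy -0.021 0.017
t 8.05 p [ 0.506  -0.2644  0.1408] yaw -10.18 tilt [-0.0001  0.0009] F [-7.2  3.1 14.3] w 0.0116
shift mm [ 0.1  0.4 -0. ] turn tool z -0.18
```

```bash
python3 - <<'E'
from h import *
a=cams.capture("scene")[:,:,::-1];b=cams.capture("top")[:,:,::-1]
cv2.imwrite("pics/s2.png",a);cv2.imwrite("pics/t2.png",b)
a=cv2.resize(a[180:270,225:315],(540,540),interpolation=cv2.INTER_CUBIC);b=cv2.resize(b[145:240,275:355],None,fx=3.2,fy=540/95,interpolation=cv2.INTER_CUBIC)
cv2.imwrite("pics/c2.png",cv2.convertScaleAbs(np.hstack([a,b]),alpha=1.6))
E
```

```text
(no output)
```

View pics/c2.png

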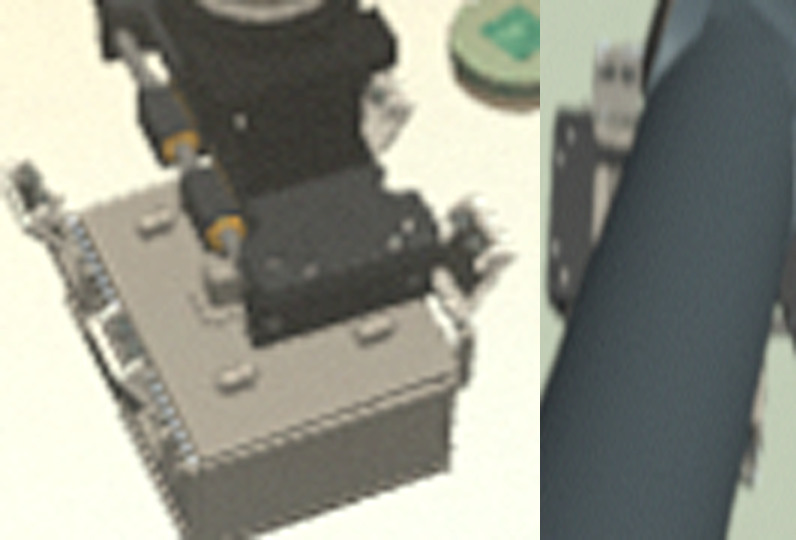

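The lid's flange near-right corner is at crop (200,465) and its far-right corner at (460,378). More of the near rim shows than the far rim, so the lid sits too far to +x, which matches the sign of Fx.

```bash
python3 - <<'E'
from h import *
s=lambda l:np.array(l,float)/6+[224.9,179.9]
th=np.radians(-10);X=np.array([np.cos(th),np.sin(th)]);Y=np.array([-np.sin(th),np.cos(th)])
L=onz("scene",s([(200,465),(460,373),(80,207)]),.067)[:,:2]
print(L, np.linalg.norm(L[1]-L[0]),np.linalg.norm(L[2]-L[0]),"centre",(L[1]+L[2])/2)
# gradient lines: profile across the -y side & near side at mid, current scene image
g=cv2.cvtColor(cv2.imread("pics/s2.png"),cv2.COLOR_BGR2GRAY).astype(np.float32)
c0=np.array([.5045,-.2635])
for nm,b,d,al,r,z in(("near rim",-.06*X,-X,Y,np.arange(-.02,.021,.004),.06),("right rim",-.075*Y,-Y,X,np.arange(-.04,.041,.004),.06),("right base",-.075*Y,-Y,X,np.arange(-.04,.041,.004),.0)):
    a=[]
    for k in r:
        q=np.array([np.r_[c0+b+k*al+t*d,z] for t in np.arange(-.02,.0151,.001)]);uv=proj("scene",q).astype(np.float32);a.append(cv2.remap(g,uv[:,:1],uv[:,1:],cv2.INTER_CUBIC)[:,0])
    print(nm,np.mean(a,0).round().astype(int))
E
```

```text
[[ 0.43533681 -0.33145734]
 [ 0.55013121 -0.34819832]
 [ 0.46333934 -0.18556413]] 0.11600867812814859 0.14855628727725603 centre [ 0.50673527 -0.26688123]
near rim [105 105 105 105 105 105 105 105 106 106 107 107 103  96  87  82  81  84
  88  91  91  90  89  92  94  94  99 113 131 140 135 117  92  68  60  77]
right rim [105 105 105 105 105 105 105 105 106 107 107 106 102  94  87  86  90  96
  97  91  82  72  67  64  62  63  64  65  65  65  65  64  64  65  65  65]
right base [ 65  65  65  65  65  65  65  65  65  65  65  65  66  68  69  67  65  68
  81 106 132 152 161 163 162 160 160 159 159 159 159 159 159 159 159 159]
```

Request:
apply_moves --commands '[[[0,0,-3.5,0,0,0],[2.5,3.2,0,0,0,0],[0,0,1,0,0,0],[0,0,1,0,0,0],[0,0,1,0,0,0],[0,0,0,0,0,0]]]'

```text
clock: 8.75
ee_pos: [0.5043, -0.2613, 0.1407]
tcp_rot: [[-0.984, 0.178, 0.0], [0.178, 0.984, 0.0], [-0.0, 0.0, -1.0]]
wrist_force: [-3.4, 0.8, 9.5]
grip_width: 0.0117
gripper_force: 45.0
```

```bash
python3 -c "from h import *;ft()"
```

```text
p [ 0.5043 -0.2613  0.1407] Fbox [-3.5  0.1  9.5] M [0.04 0.53 0.05] contact xy -0.02 0.003
```

Request:
apply_moves --commands '[[[1,0,0,0,0,0],[1,0,0,0,0,0],[0,0,0,0,0,0]]]'

```text
clock: 9.05
ee_pos: [0.5039, -0.2611, 0.1408]
tcp_rot: [[-0.984, 0.177, 0.004], [0.177, 0.984, -0.002], [-0.004, -0.001, -1.0]]
wrist_force: [1.8, -2.1, 6.4]
grip_width: 0.0119
gripper_force: 45.0
```

```bash
python3 -c "from h import *;ft()"
```

```text
p [ 0.5039 -0.2611  0.1408] Fbox [ 2.1 -1.7  6.4] M [-0.24 -0.56  0.05] contact xy 0.044 -0.011
```

Request:
apply_moves --commands '[[[-0.8,0,0,0,0,0],[0,0,1,0,0,0],[0,0,0,0,0,0]]]'

```text
clock: 9.35
ee_pos: [0.5041, -0.2612, 0.1406]
tcp_rot: [[-0.984, 0.177, 0.002], [0.177, 0.984, -0.0], [-0.002, -0.0, -1.0]]
wrist_force: [-2.4, 0.3, 14.1]
grip_width: 0.0114
gripper_force: 45.0
```

```bash
python3 -c "from h import *;ft()"
```

```text
p [ 0.5041 -0.2612  0.1406] Fbox [-2.4 -0.1 14.1] M [0.04 0.33 0.09] contact xy -0.008 0.003
```

```bash
python3 - <<'E'
from h import *
a=cams.capture("scene");cv2.imwrite("pics/s3.png",a[:,:,::-1])
g=cv2.cvtColor(a,cv2.COLOR_RGB2GRAY).astype(np.float32)
th=np.radians(-10.2);X=np.array([np.cos(th),np.sin(th)]);Y=np.array([-np.sin(th),np.cos(th)])
# lines parallel to X on the right side: vertical z scans at lid flange edge (y=-73) from TCP xy, with image bias -2 mm in y
c=np.array([.5045,-.2632])
zs=np.arange(.045,.085,.001)
for yo in(-.073,-.075):
    A=[]
    for k in np.arange(-.04,.041,.004):
        q=np.array([np.r_[c+yo*Y+k*X,z] for z in zs]);uv=proj("scene",q).astype(np.float32);A.append(cv2.remap(g,uv[:,:1],uv[:,1:],cv2.INTER_CUBIC)[:,0])
    print(yo,list(zip((zs*1000).round().astype(int).tolist(),np.mean(A,0).round().astype(int).tolist())))
b=cv2.convertScaleAbs(cv2.resize(a[210:275,225:315,::-1],None,fx=8,fy=8,interpolation=cv2.INTER_CUBIC),alpha=1.6);cv2.imwrite("pics/c3.png",b)
E
```

```text
-0.073 [(45, 65), (46, 65), (47, 65), (48, 64), (49, 63), (50, 63), (51, 63), (52, 63), (53, 64), (54, 67), (55, 72), (56, 79), (57, 87), (58, 96), (59, 104), (60, 110), (61, 112), (62, 109), (63, 103), (64, 95), (65, 87), (66, 82), (67, 80), (68, 81), (69, 85), (70, 90), (71, 96), (72, 102), (73, 105), (74, 107), (75, 107), (76, 107), (77, 106), (78, 105), (79, 105), (80, 105), (81, 105), (82, 105), (83, 105), (84, 105), (85, 105)]
-0.075 [(45, 65), (46, 65), (47, 65), (48, 65), (49, 65), (50, 65), (51, 64), (52, 63), (53, 63), (54, 62), (55, 63), (56, 65), (57, 68), (58, 73), (59, 79), (60, 88), (61, 97), (62, 105), (63, 110), (64, 111), (65, 107), (66, 101), (67, 93), (68, 85), (69, 80), (70, 79), (71, 80), (72, 85), (73, 91), (74, 97), (75, 102), (76, 106), (77, 107), (78, 107), (79, 106), (80, 106), (81, 105), (82, 105), (83, 105), (84, 105), (85, 105)]
```

View pics/c3.png

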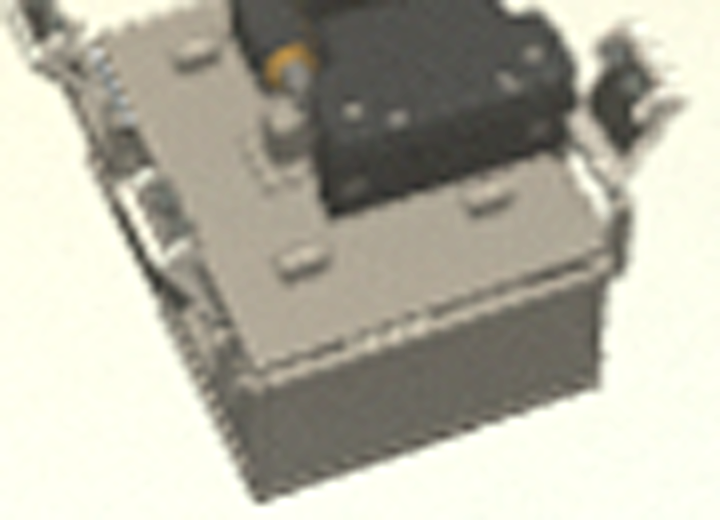

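The crop shows the lid over the box with a rim strip along the right side from (250,380) to (610,262). I'll check whether the strip and flange heights are the same at both ends, to detect tilt.

```bash
python3 - <<'E'
from h import *
g=cv2.cvtColor(cv2.imread("pics/s3.png"),cv2.COLOR_BGR2GRAY).astype(np.float32)
th=np.radians(-10.2);X=np.array([np.cos(th),np.sin(th)]);Y=np.array([-np.sin(th),np.cos(th)])
c=np.array([.5045,-.2632]);zs=np.arange(.054,.080,.001);print((zs*1000).astype(int))
for k0 in np.arange(-.05,.051,.02):
    A=[]
    for k in k0+np.arange(-.008,.0081,.002):
        q=np.array([np.r_[c-.075*Y+k*X,z] for z in zs]);uv=proj("scene",q).astype(np.float32);A.append(cv2.remap(g,uv[:,:1],uv[:,1:],cv2.INTER_CUBIC)[:,0])
    print(round(k0,2),np.mean(A,0).round().astype(int))
# near side: flange near edge and near rim, y-scans along -X at z .065
for y0 in(-.06,0,.02):
    A=[]
    for k in y0+np.arange(-.006,.0061,.002):
        q=np.array([np.r_[c+k*Y+x*X,.065] for x in np.arange(-.07,-.045,.001)]);uv=proj("scene",q).astype(np.float32);A.append(cv2.remap(g,uv[:,:1],uv[:,1:],cv2.INTER_CUBIC)[:,0])
    print("near x -70..-46",y0,np.mean(A,0).round().astype(int))
ft()
E
```

```text
[54 55 56 57 58 59 60 61 62 63 64 65 66 67 68 69 70 71 72 73 74 75 76 77
 78 79]
-0.05 [ 64  65  68  73  79  87  95 102 107 107 104  98  90  83  80  82  88  96
 104 108 110 109 108 107 106 106]
-0.03 [ 63  64  66  70  77  85  95 103 110 111 108 102  94  88  83  82  84  89
  95 101 105 107 108 108 107 106]
-0.01 [ 62  63  64  68  74  81  90  99 108 115 118 117 113 107 100  93  88  86
  88  93  98 103 106 107 107 106]
0.01 [ 63  63  64  67  71  78  86  95 103 109 110 107 101  93  85  80  77  79
  83  90  97 103 106 107 107 106]
0.03 [ 62  62  63  65  69  75  82  91  99 105 108 107 100  91  81  73  69  70
  74  81  89  97 103 106 108 107]
0.05 [ 67  66  66  67  69  73  78  85  92  98 101 100  96  91  84  79  75  74
  74  77  82  88  94  98 100 101]
near x -70..-46 -0.06 [ 92  95  91  84  79  79  82  84  79  72  69  73  83  96 106 109 108 106
 106 106 107 106 106 106 106 106]
near x -70..-46 0 [152 134 108  90  83  80  75  71  70  68  67  67  72  79  89  99 106 108
 106 105 105 105 105 105 105 106]
near x -70..-46 0.02 [ 69  70  70  70  72  75  76  75  71  68  69  74  86  99 108 110 108 106
 105 105 105 105 104 104 104 104]
p [ 0.5041 -0.2612  0.1406] Fbox [-1.6 -0.2 13.9] M [0.03 0.3  0.04] contact xy -0.01 0.003
```

Request:
apply_moves --commands '[[[0,0,-2,0,0,0],[2,-1,0,0,0,0],[0,0,0,0,0,0]]]'

```text
clock: 9.7
ee_pos: [0.501, -0.2607, 0.1403]
tcp_rot: [[-0.984, 0.176, -0.0], [0.176, 0.984, 0.0], [0.0, 0.0, -1.0]]
wrist_force: [1.8, 0.2, -0.8]
grip_width: 0.0116
gripper_force: 45.0
```

```bash
python3 -c "from h import *;ft()"
```

```text
p [ 0.501  -0.2607  0.1403] Fbox [ 1.7  0.5 -0.8] M [-0.14 -0.48  0.13] contact xy 0.216 -0.115
```

Request:
apply_moves --commands '[[[0,0,1,0,0,0],[0,0,1,0,0,0],[0,0,0,0,0,0]]]'

```text
clock: 10.0
ee_pos: [0.5014, -0.2608, 0.1393]
tcp_rot: [[-0.984, 0.176, 0.0], [0.176, 0.984, 0.001], [0.0, 0.001, -1.0]]
wrist_force: [0.2, 0.8, 5.6]
grip_width: 0.0116
gripper_force: 45.0
```

```bash
python3 -c "from h import *;ft()"
```

```text
p [ 0.5014 -0.2608  0.1393] Fbox [0.  0.8 5.6] M [0.19 0.14 0.07] contact xy -0.018 0.015
```

Request:
apply_moves --commands '[[[0,0,0.5,0,0,0],[0,0,0,0,0,0],[0,0,0,0,0,0]]]'

```text
clock: 10.3
ee_pos: [0.5014, -0.2608, 0.1391]
tcp_rot: [[-0.984, 0.176, 0.0], [0.176, 0.984, 0.001], [-0.0, 0.001, -1.0]]
wrist_force: [0.5, -0.4, 8.5]
grip_width: 0.0118
gripper_force: 45.0
```

Request:
apply_moves --commands '[[[0,0,0,0,0,0],[0,0,0,0,0,0],[0,0,0,0,0,0],[0,0,-20,0,0,0],[0,0,-30,0,0,0],[0,0,-10,0,0,0]]]' --hand 40

```text
clock: 10.9
ee_pos: [0.5016, -0.2618, 0.2002]
tcp_rot: [[-0.984, 0.178, 0.003], [0.178, 0.984, -0.001], [-0.003, -0.001, -1.0]]
wrist_force: [0.8, -0.9, -0.6]
grip_width: 0.039
gripper_force: 0.0
```

```bash
python3 - <<'E'
from h import *
a=cams.capture("scene");cv2.imwrite("pics/s4.png",a[:,:,::-1])
g=cv2.cvtColor(a,cv2.COLOR_RGB2GRAY).astype(np.float32)
th=np.radians(-10.2);X=np.array([np.cos(th),np.sin(th)]);Y=np.array([-np.sin(th),np.cos(th)])
c=np.array([.5045,-.2632]);zs=np.arange(.054,.080,.001);print((zs*1000).astype(int))
for k0 in np.arange(-.05,.051,.02):
    A=[]
    for k in k0+np.arange(-.008,.0081,.002):
        q=np.array([np.r_[c-.075*Y+k*X,z] for z in zs]);uv=proj("scene",q).astype(np.float32);A.append(cv2.remap(g,uv[:,:1],uv[:,1:],cv2.INTER_CUBIC)[:,0])
    print(round(k0,2),np.mean(A,0).round().astype(int))
b=cv2.convertScaleAbs(cv2.resize(a[175:275,220:320,::-1],None,fx=6,fy=6,interpolation=cv2.INTER_CUBIC),alpha=1.6);cv2.imwrite("pics/c4.png",b)
ft()
E
```

```text
[54 55 56 57 58 59 60 61 62 63 64 65 66 67 68 69 70 71 72 73 74 75 76 77
 78 79]
-0.05 [ 64  65  68  73  80  88  96 102 105 104  99  91  83  78  77  82  90  99
 105 109 109 109 107 106 106 106]
-0.03 [ 63  64  67  71  77  86  95 103 108 109 103  95  85  78  76  79  86  94
 102 106 108 108 107 106 105 105]
-0.01 [ 62  63  65  69  75  82  90  98 104 107 105  99  90  81  77  78  84  92
 100 105 108 108 107 106 105 105]
0.01 [ 62  63  65  68  73  79  87  95 102 106 105 100  93  85  80  80  84  90
  97 103 106 107 107 106 105 105]
0.03 [ 63  63  64  66  70  75  83  90  98 103 105 103  96  88  82  80  83  89
  97 103 107 108 107 105 105 104]
0.05 [ 68  67  67  67  69  73  78  85  92  97 100 100  97  93  89  86  85  86
  87  90  92  93  94  94  95  95]
p [ 0.5019 -0.2619  0.2009] Fbox [0.7 0.1 1.7] M [ 0.02 -0.03  0.  ] contact xy -0.009 0.002
```

View pics/c4.png

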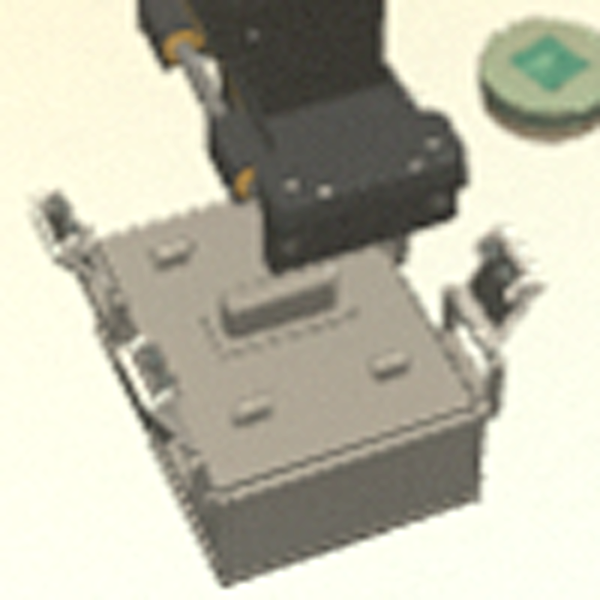

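Request:
apply_moves --commands '[[[0,0,0,0,0,0],[0,0,0,0,0,0],[0,0,15,0,0,0],[0,0,15,0,0,0],[0,0,8,0,0,0],[0,0,0,0,0,0]]]' --hand 0 --force 20

```text
clock: 11.55
ee_pos: [0.5001, -0.2608, 0.1585]
tcp_rot: [[-0.984, 0.177, -0.003], [0.177, 0.984, 0.001], [0.004, 0.001, -1.0]]
wrist_force: [-0.6, -0.2, -0.2]
grip_width: 0.0031
gripper_force: 0.0
```

Request:
apply_moves --commands '[[[0,0,2,0,0,0],[0,0,2,0,0,0],[0,0,1.5,0,0,0],[0,0,0,0,0,0]]]'

```text
clock: 11.95
ee_pos: [0.5011, -0.2614, 0.1571]
tcp_rot: [[-0.984, 0.177, 0.001], [0.177, 0.984, 0.001], [-0.001, 0.001, -1.0]]
wrist_force: [-5.0, 2.3, 12.8]
grip_width: 0.0008
gripper_force: 6.8
```

```bash
cat >> h.py <<'E'
def box(x,y,tz):
    "shift in tool axes to reach box-frame x,y (mm) at TCP height tz (mm)"
    s=telemetry.sense();th=np.radians(-10.2);R=np.array([[np.cos(th),np.sin(th)],[-np.sin(th),np.cos(th)]])
    b=1000*R@(s["ee_pos"][:2]-[.503,-.2615]);z=1000*s["ee_pos"][2];T=s["tcp_rot"]
    print("t",s["clock"],"at",b.round(1),z.round(1),"F",s["wrist_force"].round(1),"yaw",np.degrees(np.arctan2(T[1,1],T[0,1])).round(2)-90,"tilt",T[:2,2].round(3),"| shift",np.round([-(x-b[0]),y-b[1],z-tz],1))
E
python3 -c "from h import *;box(-112,46,218)"
```

```text
t 11.95 at [-1.9 -0.2] 157.1 F [-5.   2.3 12.8] yaw -10.209999999999994 tilt [0.001 0.001] | shift [110.1  46.2 -60.9]
```

Request:
apply_moves --commands '[[[0,0,-20,0,0,0],[0,0,-40,0,0,0],[30,12,0,0,0,0],[40,17,0,0,0,0],[40,17,0,0,0,0],[0,0,0,0,0,0],[0,0,25,0,0,0],[0,0,22,0,0,0],[0,0,0,0,0,0],[0,0,0,0,0,0]]]'

```text
clock: 12.95
ee_pos: [0.4013, -0.1968, 0.1682]
tcp_rot: [[-0.984, 0.177, 0.0], [0.177, 0.984, -0.0], [-0.0, -0.0, -1.0]]
wrist_force: [0.9, -0.3, -0.0]
grip_width: 0.0002
gripper_force: 0.0
```

```bash
python3 -c "from h import *;box(-43,46,168)"
```

```text
t 12.95 at [-111.5   45.7] 168.2 F [ 0.9 -0.3 -0. ] yaw -10.209999999999994 tilt [ 0. -0.] | shift [-68.5   0.3   0.2]
```

Request:
apply_moves --commands '[[[-10,0,0,0,0,0],[-10,0,0,0,0,0],[-8,0,0,0,0,0],[-8,0,0,0,0,0],[0,0,0,0,0,0]]]'

```text
clock: 13.45
ee_pos: [0.4381, -0.2031, 0.1681]
tcp_rot: [[-0.984, 0.176, 0.002], [0.176, 0.984, -0.001], [-0.002, -0.001, -1.0]]
wrist_force: [-0.0, -0.3, -0.2]
grip_width: 0.0003
gripper_force: 0.0
```

Request:
apply_moves --commands '[[[-8,0,0,0,0,0],[-8,0,0,0,0,0],[-8,0,0,0,0,0],[-8,0,0,0,0,0],[0,0,0,0,0,0]]]'

```text
clock: 13.95
ee_pos: [0.4699, -0.2087, 0.1681]
tcp_rot: [[-0.984, 0.176, 0.003], [0.176, 0.984, -0.001], [-0.003, -0.001, -1.0]]
wrist_force: [0.4, 0.9, 0.3]
grip_width: 0.0003
gripper_force: 0.0
```

```bash
python3 -c "from h import *;box(-41,46,160)"
```

```text
t 13.95 at [-42.   46.1] 168.1 F [0.4 0.9 0.3] yaw -10.150000000000006 tilt [ 0.003 -0.001] | shift [-1.  -0.1  8.1]
```

Request:
apply_moves --commands '[[[-1,0,2,0,0,0],[0,0,2,0,0,0],[0,0,2,0,0,0],[0,0,0,0,0,0]]]'

```text
clock: 14.35
ee_pos: [0.4688, -0.2086, 0.1618]
tcp_rot: [[-0.984, 0.177, 0.0], [0.177, 0.984, 0.0], [-0.0, 0.0, -1.0]]
wrist_force: [0.9, 0.3, 1.8]
grip_width: 0.0002
gripper_force: 0.7
```

Request:
apply_moves --commands '[[[0,0,1,0,0,0],[0,0,1,0,0,0],[0,0,0,0,0,0]]]'

```text
clock: 14.65
ee_pos: [0.4692, -0.2087, 0.1605]
tcp_rot: [[-0.984, 0.177, 0.001], [0.177, 0.984, 0.0], [-0.001, 0.0, -1.0]]
wrist_force: [0.3, 0.8, 4.7]
grip_width: 0.0004
gripper_force: 2.7
```

Request:
apply_moves --commands '[[[0,0,1,0,0,0],[0,0,0,0,0,0]]]'

```text
clock: 14.85
ee_pos: [0.4694, -0.2088, 0.1597]
tcp_rot: [[-0.984, 0.177, 0.002], [0.177, 0.984, -0.0], [-0.002, 0.0, -1.0]]
wrist_force: [0.6, 0.9, 5.5]
grip_width: 0.0006
gripper_force: 3.0
```

Request:
apply_moves --commands '[[[0,0,1,0,0,0],[0,0,1,0,0,0],[0,0,0,0,0,0]]]'

```text
clock: 15.15
ee_pos: [0.4696, -0.2088, 0.1574]
tcp_rot: [[-0.984, 0.177, 0.002], [0.177, 0.984, -0.001], [-0.003, -0.0, -1.0]]
wrist_force: [1.7, 0.6, 2.7]
grip_width: 0.0007
gripper_force: 1.4
```

Request:
apply_moves --commands '[[[0,0,1,0,0,0],[0,0,0.5,0,0,0],[0,0,0,0,0,0]]]'

```text
clock: 15.45
ee_pos: [0.4677, -0.2084, 0.1546]
tcp_rot: [[-0.984, 0.177, -0.003], [0.177, 0.984, 0.001], [0.003, 0.0, -1.0]]
wrist_force: [-1.1, 0.2, -0.5]
grip_width: 0.0004
gripper_force: 0.0
```

Request:
apply_moves --commands '[[[0,0,0.5,0,0,0],[0,0,0.5,0,0,0],[0,0,0,0,0,0]]]'

```text
clock: 15.75
ee_pos: [0.4684, -0.2086, 0.1539]
tcp_rot: [[-0.984, 0.177, -0.001], [0.177, 0.984, 0.0], [0.001, 0.0, -1.0]]
wrist_force: [-0.7, -0.4, 0.1]
grip_width: 0.0004
gripper_force: 0.0
```

Request:
apply_moves --commands '[[[0,0,1,0,0,0],[0,0,1,0,0,0],[0,0,0,0,0,0]]]'

```text
clock: 16.05
ee_pos: [0.4687, -0.2087, 0.1531]
tcp_rot: [[-0.984, 0.177, -0.0], [0.177, 0.984, 0.001], [0.0, 0.001, -1.0]]
wrist_force: [-1.7, 1.3, 7.2]
grip_width: 0.0002
gripper_force: 3.9
```

Request:
apply_moves --commands '[[[0,0,1,0,0,0],[0,0,0,0,0,0]]]'

```text
clock: 16.25
ee_pos: [0.4687, -0.2087, 0.1529]
tcp_rot: [[-0.984, 0.177, -0.0], [0.177, 0.984, 0.001], [0.0, 0.001, -1.0]]
wrist_force: [-5.1, 2.5, 13.9]
grip_width: 0.0005
gripper_force: 7.7
```

Request:
apply_moves --commands '[[[0,0,0,0,0,0],[0,0,0,0,0,0],[0,0,0,0,0,0],[0,0,0,0,0,0]]]'

```text
clock: 16.65
ee_pos: [0.4687, -0.2088, 0.1529]
tcp_rot: [[-0.984, 0.177, 0.0], [0.177, 0.984, 0.001], [0.0, 0.001, -1.0]]
wrist_force: [-4.8, 3.0, 15.2]
grip_width: 0.0005
gripper_force: 7.6
```

Request:
apply_moves --commands '[[[0,0,0,0,0,0],[0,0,0,0,0,0],[0,0,0,0,0,0],[0,0,0,0,0,0]]]'

```text
clock: 17.05
ee_pos: [0.4687, -0.2087, 0.153]
tcp_rot: [[-0.984, 0.177, 0.0], [0.177, 0.984, 0.001], [-0.0, 0.001, -1.0]]
wrist_force: [-4.0, 2.8, 15.2]
grip_width: 0.0003
gripper_force: 7.6
```

```bash
python3 -c "from h import *;box(112,-46,218)"
```

```text
t 17.05 at [-43.1  45.9] 153.0 F [-4.   2.8 15.2] yaw -10.209999999999994 tilt [0.    0.001] | shift [-155.1  -91.9  -65. ]
```

Request:
apply_moves --commands '[[[0,0,-25,0,0,0],[0,0,-40,0,0,0],[-30,-18,0,0,0,0],[-42,-25,0,0,0,0],[-42,-25,0,0,0,0],[-41,-24,0,0,0,0],[0,0,0,0,0,0],[0,0,20,0,0,0],[0,0,30,0,0,0],[0,0,0,0,0,0],[0,0,0,0,0,0]]]'

```text
clock: 18.15
ee_pos: [0.6046, -0.3262, 0.1661]
tcp_rot: [[-0.984, 0.177, -0.001], [0.177, 0.984, 0.001], [0.001, 0.0, -1.0]]
wrist_force: [0.0, -0.8, 0.5]
grip_width: 0.0005
gripper_force: 0.0
```

```bash
python3 -c "from h import *;box(43,-46,168)"
```

```text
t 18.15 at [111.5 -45.7] 166.1 F [ 0.  -0.8  0.5] yaw -10.189999999999998 tilt [-0.001  0.001] | shift [68.5 -0.3 -1.9]
```

Request:
apply_moves --commands '[[[10,0,-1,0,0,0],[10,0,-1,0,0,0],[8,0,0,0,0,0],[8,0,0,0,0,0],[0,0,0,0,0,0]]]'

```text
clock: 18.65
ee_pos: [0.568, -0.3204, 0.1688]
tcp_rot: [[-0.984, 0.178, -0.001], [0.178, 0.984, 0.0], [0.001, 0.0, -1.0]]
wrist_force: [0.0, 0.2, 0.0]
grip_width: 0.0004
gripper_force: 0.1
```

Request:
apply_moves --commands '[[[8,0,0,0,0,0],[8,0,0,0,0,0],[8,0,0,0,0,0],[8,0,0,0,0,0],[0,0,0,0,0,0]]]'

```text
clock: 19.15
ee_pos: [0.5361, -0.3145, 0.1679]
tcp_rot: [[-0.984, 0.178, -0.002], [0.178, 0.984, 0.001], [0.003, 0.001, -1.0]]
wrist_force: [0.0, -0.9, -0.1]
grip_width: 0.0005
gripper_force: 0.0
```

```bash
python3 -c "from h import *;box(43,-46,160)"
```

```text
t 19.15 at [ 42.  -46.3] 167.9 F [ 0.  -0.9 -0.1] yaw -10.269999999999996 tilt [-0.002  0.001] | shift [-1.   0.3  7.9]
```

Request:
apply_moves --commands '[[[0,0,2,0,0,0],[0,0,2,0,0,0],[0,0,2,0,0,0],[0,0,1,0,0,0],[0,0,0,0,0,0]]]'

```text
clock: 19.65
ee_pos: [0.5382, -0.3145, 0.1611]
tcp_rot: [[-0.984, 0.177, -0.0], [0.177, 0.984, 0.0], [0.0, 0.0, -1.0]]
wrist_force: [-0.0, -0.2, 0.6]
grip_width: 0.0006
gripper_force: 0.2
```

Request:
apply_moves --commands '[[[0,0,1,0,0,0],[0,0,1,0,0,0],[0,0,0,0,0,0]]]'

```text
clock: 19.95
ee_pos: [0.5381, -0.3146, 0.1601]
tcp_rot: [[-0.984, 0.177, 0.0], [0.177, 0.984, 0.0], [-0.0, 0.0, -1.0]]
wrist_force: [-2.5, 1.7, 5.5]
grip_width: 0.0006
gripper_force: 2.9
```

Request:
apply_moves --commands '[[[0,0,1,0,0,0],[0,0,1,0,0,0],[0,0,0,0,0,0]]]'

```text
clock: 20.25
ee_pos: [0.5376, -0.3145, 0.1578]
tcp_rot: [[-0.984, 0.177, -0.001], [0.177, 0.984, 0.001], [0.001, 0.001, -1.0]]
wrist_force: [-2.4, 2.0, 5.0]
grip_width: 0.0005
gripper_force: 1.9
```

Request:
apply_moves --commands '[[[0,0,1,0,0,0],[0,0,1,0,0,0],[0,0,0,0,0,0]]]'

```text
clock: 20.55
ee_pos: [0.5383, -0.3146, 0.1549]
tcp_rot: [[-0.984, 0.177, 0.0], [0.177, 0.984, -0.0], [-0.001, -0.0, -1.0]]
wrist_force: [0.0, -0.9, 0.0]
grip_width: 0.0006
gripper_force: 0.0
```

Request:
apply_moves --commands '[[[0,0,1,0,0,0],[0,0,0,0,0,0]]]'

```text
clock: 20.75
ee_pos: [0.5382, -0.3145, 0.1539]
tcp_rot: [[-0.984, 0.177, -0.0], [0.177, 0.984, 0.0], [0.0, 0.0, -1.0]]
wrist_force: [-0.4, -0.3, 0.1]
grip_width: 0.0004
gripper_force: 0.0
```

Request:
apply_moves --commands '[[[0,0,0.7,0,0,0],[0,0,0,0,0,0]]]'

```text
clock: 20.95
ee_pos: [0.5381, -0.3145, 0.1534]
tcp_rot: [[-0.984, 0.177, -0.0], [0.177, 0.984, 0.0], [0.0, 0.0, -1.0]]
wrist_force: [-0.8, 0.6, 0.2]
grip_width: 0.0004
gripper_force: 0.0
```

Request:
apply_moves --commands '[[[0,0,1,0,0,0],[0,0,0.5,0,0,0],[0,0,0,0,0,0]]]'

```text
clock: 21.25
ee_pos: [0.5381, -0.3146, 0.1522]
tcp_rot: [[-0.984, 0.177, 0.0], [0.177, 0.984, 0.0], [-0.0, 0.0, -1.0]]
wrist_force: [-0.9, -0.0, 0.4]
grip_width: 0.0005
gripper_force: 0.5
```

Request:
apply_moves --commands '[[[0,0,0.7,0,0,0],[0,0,0,0,0,0]]]'

```text
clock: 21.45
ee_pos: [0.5381, -0.3146, 0.1521]
tcp_rot: [[-0.984, 0.177, 0.0], [0.177, 0.984, 0.0], [-0.0, 0.0, -1.0]]
wrist_force: [-1.5, 1.0, 5.2]
grip_width: 0.0003
gripper_force: 2.6
```

Request:
apply_moves --commands '[[[0,0,1.2,0,0,0],[0,0,0,0,0,0]]]'

```text
clock: 21.65
ee_pos: [0.5381, -0.3147, 0.152]
tcp_rot: [[-0.984, 0.177, 0.001], [0.177, 0.984, 0.001], [-0.0, 0.001, -1.0]]
wrist_force: [-4.0, 3.6, 11.5]
grip_width: 0.0004
gripper_force: 5.9
```

Request:
apply_moves --commands '[[[0,0,0,0,0,0],[0,0,0,0,0,0],[0,0,0,0,0,0],[0,0,0,0,0,0]]]'

```text
clock: 22.05
ee_pos: [0.5381, -0.3146, 0.152]
tcp_rot: [[-0.984, 0.177, 0.001], [0.177, 0.984, 0.001], [-0.001, 0.001, -1.0]]
wrist_force: [-2.4, 3.2, 12.2]
grip_width: 0.0005
gripper_force: 5.8
```

Request:
apply_moves --commands '[[[0,0,0,0,0,0],[0,0,0,0,0,0],[0,0,0,0,0,0],[0,0,0,0,0,0]]]'

```text
clock: 22.45
ee_pos: [0.5381, -0.3147, 0.152]
tcp_rot: [[-0.984, 0.177, 0.001], [0.177, 0.984, 0.001], [-0.001, 0.001, -1.0]]
wrist_force: [-2.9, 2.5, 12.4]
grip_width: 0.0003
gripper_force: 5.8
```

```bash
python3 -c "from h import *;box(-112,-46,218)"
```

```text
t 22.45 at [ 44.  -46.1] 152.0 F [-2.9  2.5 12.4] yaw -10.209999999999994 tilt [0.001 0.001] | shift [ 1.56e+02  1.00e-01 -6.60e+01]
```

Request:
apply_moves --commands '[[[0,0,0.4,0,0,0],[0,0,0,0,0,0],[0,0,0,0,0,0],[0,0,0,0,0,0],[0,0,0,0,0,0],[0,0,0,0,0,0],[0,0,0,0,0,0]]]'

```text
clock: 23.15
ee_pos: [0.5381, -0.3147, 0.152]
tcp_rot: [[-0.984, 0.177, 0.001], [0.177, 0.984, 0.001], [-0.001, 0.001, -1.0]]
wrist_force: [-4.8, 2.8, 13.6]
grip_width: 0.0007
gripper_force: 6.9
```

Request:
apply_moves --commands '[[[0,0,-25,0,0,0],[0,0,-41,0,0,0],[30,0,0,0,0,0],[42,0,0,0,0,0],[42,0,0,0,0,0],[42,0,0,0,0,0],[0,0,0,0,0,0],[0,0,20,0,0,0],[0,0,28,0,0,0],[0,0,0,0,0,0],[0,0,0,0,0,0]]]'

```text
clock: 24.25
ee_pos: [0.3849, -0.2871, 0.1679]
tcp_rot: [[-0.984, 0.177, -0.001], [0.177, 0.984, 0.0], [0.001, -0.0, -1.0]]
wrist_force: [0.8, 0.5, 1.0]
grip_width: 0.0001
gripper_force: 0.0
```

```bash
python3 -c "from h import *;box(-43,-46,168)"
```

```text
t 24.25 at [-111.7  -46.2] 167.9 F [0.8 0.5 1. ] yaw -10.200000000000003 tilt [-0.001  0.   ] | shift [-68.7   0.2  -0.1]
```

Request:
apply_moves --commands '[[[-10,0,0,0,0,0],[-10,0,0,0,0,0],[-8,0,0,0,0,0],[-8,0,0,0,0,0],[0,0,0,0,0,0]]]'

```text
clock: 24.75
ee_pos: [0.4218, -0.2936, 0.1681]
tcp_rot: [[-0.984, 0.176, 0.002], [0.176, 0.984, -0.001], [-0.002, -0.001, -1.0]]
wrist_force: [-0.3, 1.3, -0.1]
grip_width: 0.0008
gripper_force: 0.0
```

Request:
apply_moves --commands '[[[-8,0,0,0,0,0],[-8,0,0,0,0,0],[-8,0,0,0,0,0],[-8.5,0,0,0,0,0],[0,0,0,0,0,0]]]'

```text
clock: 25.25
ee_pos: [0.4541, -0.2993, 0.168]
tcp_rot: [[-0.984, 0.176, 0.002], [0.176, 0.984, -0.001], [-0.002, -0.001, -1.0]]
wrist_force: [-1.4, -0.2, -0.2]
grip_width: 0.0003
gripper_force: 0.0
```

Request:
apply_moves --commands '[[[0,0,2,0,0,0],[0,0,2,0,0,0],[0,0,2,0,0,0],[0,0,1,0,0,0],[0,0,0,0,0,0]]]'

```text
clock: 25.75
ee_pos: [0.4525, -0.2993, 0.1617]
tcp_rot: [[-0.984, 0.177, 0.002], [0.177, 0.984, -0.0], [-0.002, 0.0, -1.0]]
wrist_force: [0.4, 1.8, 6.4]
grip_width: 0.0008
gripper_force: 3.1
```

Request:
apply_moves --commands '[[[0,0,1,0,0,0],[0,0,1,0,0,0],[0,0,0,0,0,0]]]'

```text
clock: 26.05
ee_pos: [0.4528, -0.2993, 0.1595]
tcp_rot: [[-0.984, 0.177, 0.003], [0.177, 0.984, -0.001], [-0.003, -0.0, -1.0]]
wrist_force: [1.5, 0.1, 3.5]
grip_width: 0.0003
gripper_force: 1.3
```

```bash
python3 -c "from h import *;box(-43,-46,160)"
```

```text
t 26.05 at [-42.7 -46.1] 159.5 F [1.5 0.1 3.5] yaw -10.200000000000003 tilt [ 0.003 -0.001] | shift [ 0.3  0.1 -0.5]
```

Request:
apply_moves --commands '[[[0,0,1,0,0,0],[0,0,1,0,0,0],[0,0,0,0,0,0]]]'

```text
clock: 26.35
ee_pos: [0.4509, -0.2988, 0.156]
tcp_rot: [[-0.984, 0.177, -0.002], [0.177, 0.984, 0.001], [0.003, 0.001, -1.0]]
wrist_force: [0.5, 0.3, -0.2]
grip_width: 0.0004
gripper_force: 0.0
```

Request:
apply_moves --commands '[[[0,0,1,0,0,0],[0,0,0,0,0,0]]]'

```text
clock: 26.55
ee_pos: [0.4512, -0.2989, 0.1556]
tcp_rot: [[-0.984, 0.177, -0.002], [0.177, 0.984, 0.001], [0.002, 0.001, -1.0]]
wrist_force: [-1.8, 1.5, 3.4]
grip_width: 0.0004
gripper_force: 1.8
```

Request:
apply_moves --commands '[[[0,0,0.7,0,0,0],[0,0,0,0,0,0]]]'

```text
clock: 26.75
ee_pos: [0.4512, -0.2989, 0.1555]
tcp_rot: [[-0.984, 0.177, -0.002], [0.177, 0.984, 0.001], [0.002, 0.001, -1.0]]
wrist_force: [-3.3, 2.2, 8.6]
grip_width: 0.0002
gripper_force: 4.4
```

Request:
apply_moves --commands '[[[0,0,0.8,0,0,0],[0,0,0,0,0,0]]]'

```text
clock: 26.95
ee_pos: [0.4512, -0.299, 0.1555]
tcp_rot: [[-0.984, 0.178, -0.001], [0.177, 0.984, 0.002], [0.002, 0.001, -1.0]]
wrist_force: [-4.5, 2.4, 13.9]
grip_width: 0.0006
gripper_force: 7.2
```

Request:
apply_moves --commands '[[[0,0,0,0,0,0],[0,0,0,0,0,0],[0,0,0,0,0,0],[0,0,0,0,0,0],[0,0,0,0,0,0],[0,0,0,0,0,0],[0,0,0,0,0,0],[0,0,0,0,0,0]]]'

```text
clock: 27.75
ee_pos: [0.4512, -0.299, 0.1555]
tcp_rot: [[-0.984, 0.177, -0.001], [0.177, 0.984, 0.002], [0.002, 0.001, -1.0]]
wrist_force: [-4.8, 2.3, 14.6]
grip_width: 0.0005
gripper_force: 7.1
```

```bash
python3 -c "from h import *;box(112,46,218)"
```

```text
t 27.75 at [-44.4 -46.1] 155.5 F [-4.8  2.3 14.6] yaw -10.219999999999999 tilt [-0.001  0.002] | shift [-156.4   92.1  -62.5]
```

Request:
apply_moves --commands '[[[0,0,-25,0,0,0],[0,0,-38,0,0,0],[-30,18,0,0,0,0],[-42,25,0,0,0,0],[-42,25,0,0,0,0],[-42,24,0,0,0,0],[0,0,0,0,0,0],[0,0,20,0,0,0],[0,0,29,0,0,0],[0,0,0,0,0,0],[0,0,0,0,0,0]]]'

```text
clock: 28.85
ee_pos: [0.6212, -0.2364, 0.1679]
tcp_rot: [[-0.984, 0.177, -0.002], [0.177, 0.984, 0.0], [0.002, -0.0, -1.0]]
wrist_force: [-0.0, 0.0, -0.0]
grip_width: 0.0006
gripper_force: 0.0
```

```bash
python3 -c "from h import *;box(43,46,168)"
```

```text
t 28.85 at [111.9  45.7] 167.9 F [-0.  0. -0.] yaw -10.219999999999999 tilt [-0.002  0.   ] | shift [68.9  0.3 -0.1]
```

Request:
apply_moves --commands '[[[10,0,0,0,0,0],[10,0,0,0,0,0],[8,0,0,0,0,0],[8,0,0,0,0,0],[0,0,0,0,0,0]]]'

```text
clock: 29.35
ee_pos: [0.5849, -0.2298, 0.1689]
tcp_rot: [[-0.984, 0.178, -0.001], [0.178, 0.984, 0.001], [0.001, 0.0, -1.0]]
wrist_force: [0.1, -0.1, 0.4]
grip_width: 0.0005
gripper_force: 0.3
```

Request:
apply_moves --commands '[[[8,0,0,0,0,0],[8,0,0,0,0,0],[8,0,0,0,0,0],[8,0,0,0,0,0],[0,0,0,0,0,0]]]'

```text
clock: 29.85
ee_pos: [0.5529, -0.2238, 0.1678]
tcp_rot: [[-0.984, 0.178, -0.003], [0.178, 0.984, 0.001], [0.003, 0.001, -1.0]]
wrist_force: [0.2, -0.1, 0.3]
grip_width: 0.0006
gripper_force: 0.0
```

```bash
python3 -c "from h import *;box(43,46,161)"
```

```text
t 29.85 at [42.4 45.9] 167.8 F [ 0.2 -0.1  0.3] yaw -10.239999999999995 tilt [-0.003  0.001] | shift [-0.6  0.1  6.8]
```

Request:
apply_moves --commands '[[[0,0,2,0,0,0],[0,0,2,0,0,0],[0,0,2,0,0,0],[0,0,1,0,0,0],[0,0,0,0,0,0]]]'

```text
clock: 30.35
ee_pos: [0.5545, -0.2241, 0.1618]
tcp_rot: [[-0.984, 0.177, -0.002], [0.177, 0.984, 0.001], [0.002, 0.001, -1.0]]
wrist_force: [-3.5, 0.4, 8.0]
grip_width: 0.0006
gripper_force: 3.2
```

Request:
apply_moves --commands '[[[0,0,1,0,0,0],[0,0,1,0,0,0],[0,0,0,0,0,0]]]'

```text
clock: 30.65
ee_pos: [0.5547, -0.2241, 0.1592]
tcp_rot: [[-0.984, 0.177, -0.001], [0.177, 0.984, 0.0], [0.001, 0.0, -1.0]]
wrist_force: [-0.7, -0.3, 2.0]
grip_width: 0.0007
gripper_force: 0.7
```

Request:
apply_moves --commands '[[[0,0,1,0,0,0],[0,0,1,0,0,0],[0,0,0,0,0,0]]]'

```text
clock: 30.95
ee_pos: [0.5551, -0.224, 0.1568]
tcp_rot: [[-0.984, 0.177, 0.0], [0.177, 0.984, 0.0], [-0.0, 0.0, -1.0]]
wrist_force: [0.5, 0.2, -0.3]
grip_width: 0.0005
gripper_force: 0.0
```

Request:
apply_moves --commands '[[[0,0,1,0,0,0],[0,0,0,0,0,0]]]'

```text
clock: 31.15
ee_pos: [0.5549, -0.224, 0.156]
tcp_rot: [[-0.984, 0.177, -0.0], [0.177, 0.984, 0.0], [0.0, 0.0, -1.0]]
wrist_force: [0.3, -0.2, -0.1]
grip_width: 0.0001
gripper_force: 0.0
```

Request:
apply_moves --commands '[[[0,0,1,0,0,0],[0,0,0,0,0,0]]]'

```text
clock: 31.35
ee_pos: [0.5548, -0.2241, 0.1551]
tcp_rot: [[-0.984, 0.177, -0.0], [0.177, 0.984, 0.0], [0.0, 0.0, -1.0]]
wrist_force: [-0.3, 0.0, -0.5]
grip_width: 0.0008
gripper_force: 0.0
```

Request:
apply_moves --commands '[[[0,0,1,0,0,0],[0,0,0,0,0,0]]]'

```text
clock: 31.55
ee_pos: [0.5549, -0.2241, 0.1548]
tcp_rot: [[-0.984, 0.177, 0.0], [0.177, 0.984, 0.0], [-0.0, 0.0, -1.0]]
wrist_force: [-1.1, 1.1, 3.9]
grip_width: 0.0007
gripper_force: 2.1
```

Request:
apply_moves --commands '[[[0,0,0.7,0,0,0],[0,0,0,0,0,0]]]'

```text
clock: 31.75
ee_pos: [0.555, -0.2242, 0.1547]
tcp_rot: [[-0.984, 0.177, 0.0], [0.177, 0.984, 0.001], [-0.0, 0.001, -1.0]]
wrist_force: [-2.1, 0.4, 8.2]
grip_width: 0.0006
gripper_force: 4.4
```

Request:
apply_moves --commands '[[[0,0,1,0,0,0],[0,0,0,0,0,0]]]'

```text
clock: 31.95
ee_pos: [0.555, -0.2242, 0.1547]
tcp_rot: [[-0.984, 0.177, 0.001], [0.177, 0.984, 0.001], [-0.0, 0.001, -1.0]]
wrist_force: [-4.6, 1.3, 15.5]
grip_width: 0.0003
gripper_force: 7.3
```

Request:
apply_moves --commands '[[[0,0,0,0,0,0],[0,0,0,0,0,0],[0,0,0,0,0,0],[0,0,0,0,0,0],[0,0,0,0,0,0],[0,0,0,0,0,0],[0,0,0,0,0,0],[0,0,0,0,0,0]]]'

```text
clock: 32.75
ee_pos: [0.555, -0.2242, 0.1547]
tcp_rot: [[-0.984, 0.177, 0.001], [0.177, 0.984, 0.001], [-0.001, 0.001, -1.0]]
wrist_force: [-3.6, 3.0, 14.7]
grip_width: 0.0004
gripper_force: 7.2
```

Request:
apply_moves --commands '[[[0,0,-25,0,0,0],[0,0,-45,0,0,0],[0,45,-20,0,0,0],[0,45,-20,0,0,0],[0,45,-10,0,0,0],[0,45,0,0,0,0],[0,45,0,0,0,0],[0,40,0,0,0,0],[0,0,0,0,0,0],[0,0,0,0,0,0]]]'

```text
clock: 33.75
ee_pos: [0.6017, 0.0379, 0.2722]
tcp_rot: [[-0.985, 0.174, -0.0], [0.174, 0.985, -0.0], [0.0, -0.0, -1.0]]
wrist_force: [0.4, -0.4, -0.4]
grip_width: 0.0005
gripper_force: 0.0
```

```bash
python3 - <<'E'
from h import *
a=cams.capture("scene")[:,:,::-1];b=cams.capture("top")[:,:,::-1]
a=cv2.resize(a[180:270,220:315],None,fx=5,fy=5,interpolation=cv2.INTER_CUBIC);b=cv2.resize(b[150:240,280:350],None,fx=4.5,fy=5,interpolation=cv2.INTER_CUBIC)
cv2.imwrite("pics/c5.png",cv2.convertScaleAbs(np.hstack([a,b]),alpha=1.5));ft()
E
```

```text
p [0.6016 0.0352 0.2725] Fbox [ 0.3  0.1 -0.8] M [-0.04  0.    0.02] contact xy -0.02 -0.029
```

View pics/c5.png

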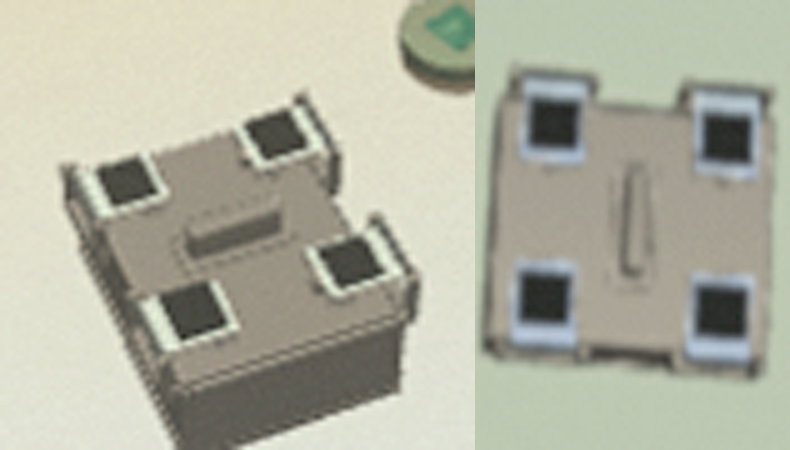

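Both views show all four clips folded flat over the seated lid, with their dark pads at scene crop (127,180), (275,135), (350,260) and (190,310). The robot is clear, so I'm handing in.

```bash
python3 -c "from workcell import ctrl;print(ctrl.hand_in())"
```

```text
the job is handed in; nothing more can be done
None
```

The lid is seated and all four clips are snapped shut, in the order near-left, far-right, near-right, far-left; each was pressed at about 12–15 N for at least 0.8 s, and the job was handed in at about 34 s with the arm clear.

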